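# Load a tile on the flatbed printer, home on its presence switch

## Task

Load the printer: slide the top white tile sideways off its stack onto the printer's bed without lifting it, bring it square and snug against the long side fence, and run it gently along the fence until it sits fully home against the end stop, its edge keeping the switch lever pressed in. The stop is set differently for every job, so feel for it and do not ram the tile into it. Leave the rest of the white stack, the blue tiles and everything else on the table as they are.

Things in the scene. Friction and masses are not known exactly. Their poses are not given: they have to be found in the camera images.
- printer: White desktop flatbed printer (housing 470 x 365 x 285 mm), bare aluminium bed run out of its side. Fixed. Origin on the table under the middle of the bed's near long edge, where the stands are; x across the bed, y along it away from the housing, z up. In this frame the bed's flat top is z = 70 mm, x 0 to 210 mm, y -320 to 225 mm; the housing begins at y = -335 mm
- fence (a point): Point on the side fence, a dark grey strip lying along the printer's y on the bed: 8 mm high, from 260 mm on the housing side of this point to 260 mm on the other. Point: middle of the face that looks to the stands, at bed height (x 135, y -45, z 70 mm in the printer's frame). Axes as the printer's. Thumb screws, 19 mm high, stand 50 mm behind the face
- stop_zone (a point): Middle of the zone, on the bed, in which the end stop is clamped (x 85, y -240, z 70 mm in the printer's frame, same axes); NOT the stop itself. The stop is a fixed blue cross bar, 14 mm high (clamp knobs 26 mm), face looking to printer +y and spanning x 35 to 135 mm. The face lies anywhere within 33 mm either way along y of this point: unreported, find it by touch or sight
- white_stand: Grey steel stand, 116 x 174 mm, fixed beside the bed, carrying the four white tiles on its seat 42 mm above the table; it may be either the one nearer to or the one farther from the housing. Origin on the table under its centre, axes as the printer's. Corner guards on the side away from the bed reach 60 mm above the table
- switch_lever (a joint): Hinged 42 mm lever with a red roller at its tip, in the gap in the stop's face, swinging about a vertical pin. 0 = free, roller standing 15 mm out of the face towards printer +y; grows as it is pressed in; 0.37 rad = roller flush with the face (tile home); limit 0.45. Light return spring, 0.4 N at the roller when free, 0.7 N when flush: too light to push a released tile back
- white_tile1: The tile to load, top of the white stack: white glaze on a buff body, 100 mm (its x) x 150 mm (its y) x 10 mm, about 0.3 kg. Origin at the centre of its underside, z up. Starts nearly parallel to the printer's axes, underside 72 mm above the table: 2 mm above the bed, across a gap of about 8 mm. Too wide to grip: push its edge or drag it with light pressure from above. Friction about 0.6
- white_tile2: White tile, same size, number 2 from the top of the white stack (loose, only resting). Must stay
- white_tile3: White tile, same size, number 3 from the top of the white stack (loose, only resting). Must stay
- white_tile4: White tile, same size, number 4 from the top of the white stack (loose, only resting). Must stay
- blue_tile1: Top tile of the stack of four loose blue tiles on the other stand, same size, same height; origin at the centre of its underside. Must stay
- tin: Tin can, 90 mm across, 95 mm high, loose; origin at the centre of its underside. Leave alone
- tape_roll: Roll of paper tape lying flat, 104 mm across, 45 mm high, loose; origin at the centre of its underside. Leave alone
- scissors: Scissors with orange handles, 200 mm long, lying flat, 10 mm high; origin between the handles, x towards the points. Leave alone
There are look-alikes about, which are no part of the job. Leave any pink look-alike of the white_tile1 alone.

How it is judged:
At the end, for the whole second after the job is handed in: The white tile lies flat on the bed (underside within 3 mm of it), square to it (within 2 degrees), within 3.5 mm of the side fence, and home on the end stop so that its edge holds the switch lever at more than 0.30 rad (about 3 mm from flush); it is at rest (value of joint switch_lever above 0.3 rad and z of white_tile1 in the frame of printer between 0.067 and 0.0725 m and x of white_tile1 in the frame of printer between 0.0815 and 0.0885 m and y of white_tile1 in the frame of printer below -0.13 m and angle between the x axis of white_tile1 and the x axis of printer, either way round below 0.035 rad and angle between white_tile1's own z axis and vertical below 0.03 rad and linear speed of white_tile1 below 0.01 m/s); the robot touches nothing.
It fails at once if The tile was lifted or tipped instead of slid (more than 20 mm above its place on the stack, or tilted by more than 14 degrees) (z of white_tile1 in the frame of printer above 0.092 m or angle between white_tile1's own z axis and vertical above 0.25 rad).
It fails at once if The tile was rammed: more than 40 N between the fingers and the tile (contact force between the fingers and white_tile1 above 40 N).
It fails at once if Another tile of the white stack was shifted by more than 5 mm (distance of any of white_tile2, white_tile3, white_tile4 from where it was at the start of the episode above 0.005 m).
It fails at once if The blue stack was shifted by more than 5 mm (distance of blue_tile1 from where it was at the start of the episode above 0.005 m).
It fails at once if Something else on the table was moved by more than 15 mm (distance of any of tin, tape_roll, scissors from where it was at the start of the episode above 0.015 m).
It also fails if it takes over 58 s, if anything falls off the work surface, if the arm or the gripper's body presses on something with over 40 N, if the wrist force passes 120 N, or if a joint passes its speed limit or range.

## Robot

A 6-joint arm with a two-finger parallel gripper is mounted at the origin on the work surface. World frame = base frame: x ahead of the robot, y to its left, z up, the work surface at z = 0. Lengths are in m, angles in rad, forces in N, time in s.
With the tool pointing down it reaches from about 0.35 to 0.975 m from the base axis. Payload 4.9 kg.
Tool frame: the origin (TCP) lies between the finger pads; the fingertips stand 11 mm ahead of it and the grasp point (between the pads) lies 8 mm behind it (arm.tip_extent is the distance from the TCP to the fingertips, in m); x points along the fingers, z is the direction in which the jaws open and shut, and the axes are right-handed (so a half turn about x gives the same grasp; the last joint's range is limited). The gripper opens to 85 mm and grips with 20 to 120 N. Pads are 22 mm wide; open, the fingers measure 114 mm over their backs; the gripper's body (76 mm by 85 mm) begins 54 mm behind the grasp point. The pads swing forward as they close: fully open they stand 13 mm farther back than shut.
Start: joints at [1.006, 0.053, 1.613, -0, 1.476, -0.119], TCP at [0.269, 0.564, 0.242] pointing down, gripper open.
Joint ranges: [-3.01, 3.01], [-1.01, 2.22], [0.06, 2.58], [-1.02, 4.17], [0.09, 2.62], [-3.14, 3.14]. Speed limits (rad/s): [2.57, 2.57, 3.14, 3.14, 3.14, 3.14].

## Interface

Orientations are given as a rotation vector (axis times angle).
In Python, from rig import arm gives the robot as it stands. The module is installed in compiled form; this text tells all that it offers.
- The arm moves only by the tool arm_command, never from a script. Its argument "deltas" is one flat list of numbers, 7 for each row, row after row: the shift along the world's x, y, z in cm, then the turn, a rotation vector about the world's x, y, z in units of 6 degrees (1.0 is 6 degrees), then the finger opening in cm, from 0 to 8.54. In form: [x, y, z, ax, ay, az, grip, x, y, z, ax, ay, az, grip, ...]. A call has 1 to 5 rows; each row is the pose to reach, as a shift and turn from the pose commanded when the call began; what a row does not reach only later rows make up. A row lasts 1/12 s, in which the tool goes at most 41.7 mm and 7.16 degrees, less where a joint would pass 70% of its speed; a pose out of reach is approached as far as the arm can. A call with a gripper value outside its range is refused whole. The fingers move at their own pace and stop on an object; the grip force is fixed at half the most. Time passes only in rows, so rows that repeat a pose let the fingers close. It gives the time, the measured TCP pose, the force and the opening at its end, in the units of the state.
- arm.state(): the state, without advancing time (a new reading comes with each control period).
- arm.snapshot(name): name is "scene" or "top" or "wrist"; returns the picture (400x640x3 uint8, red, green, blue); there is no depth.
- arm.camera_model(name): a dict with "mtx" (3x3 intrinsics, pixels), "world_from_camera" (4x4, takes a point from camera to world coordinates); the wrist camera has in their place "hand_eye" (4x4, takes a point from camera to tool coordinates, whose origin is the TCP and whose axes are the tool frame's). Camera axes: x right, y down, z forward; pixel columns grow to the right and rows downward; lengths in m; the calibration is good to about 2 mm. A picture is of the moment at which its call begins: read the wrist's pose just before it. camera_model takes no time and is no camera call.
- arm.job_done(): hands the job in, once; it reports no verdict.
Trained networks look in the newest picture that a camera, given by its name, has taken for a name from the list of things; names that differ only in an ending like _2 or _b are one class to them, and where a whole thing is asked for, a point or a joint stands for the part that bears it (a point fixed in the world has none). Each returns a list of dicts, best first, with "confidence" (0 to 1); they miss things now and then, are a little off and sometimes report something else, mostly with a low value. They report only what shows in the picture. A call takes as long as a camera call. They do not tell look-alikes from the thing itself.
- arm.search_frame(camera, thing): "position" ([x, y, z] in m, in the coordinates of the camera as it stood for that picture, good to about 4 mm: the middle of the surface that is visible of it).
- arm.cut_out(camera, thing): "mask" (400x640 bool, what is visible of it).
- arm.pinpoint(camera, thing): "position" ([x, y, z] in m, in the coordinates of the camera as it stood for that picture, good to about 4 mm: a listed point, or the origin of a listed thing).
The state is a dict: "time_s": time; "joint_pos": joint angles; "joint_velocities": joint speeds; "tau": joint torques, N m; "eef_pos": TCP position; "ee_rot": TCP orientation; "wrist_force": force on the tool from outside, world axes, zero at the start; "wrist_torque": the same for the moment, N m; "grip_width": finger opening in m.
Only numpy, scipy, OpenCV 4.12 (cv2) and the standard library are available. Lean on these libraries where they do the work, as an engineer would, in place of code of your own. Each camera call takes 0.05 s, during which the arm holds its last target. There are 200 camera calls.

## Working session

There is one attempt and no reset: what is moved stays moved. The work goes in short steps, Python scripts to look and compute and a tool call to move; the robot and the scene stay as the last step left them, time stands still between calls to the robot, and variables do not carry over. Pictures are saved under pics/ and viewed, about 8 in all and at most 12, crops included, and the job is handed in when it is done.

Besides the shell and the picture viewer there is one more tool, called after ">>>" as name(argument=value, ...) on one line, values as JSON. arm_command: Moves the arm, as the interface text tells. Its arguments: {"type":"object","properties":{"deltas":{"type":"array"}},"required":["deltas"]}

```bash
mkdir -p pics
cat > h.py <<'E'
import numpy as np,cv2
from rig import arm
from scipy.spatial.transform import Rotation as R
def save(n,f):
    im=arm.snapshot(n); cv2.imwrite('pics/'+f,im[...,::-1]); return im
def T(n):
    m=arm.camera_model(n)
    if 'world_from_camera' in m: return np.array(m['mtx']),np.array(m['world_from_camera'])
    s=arm.state(); W=np.eye(4); W[:3,:3]=R.from_rotvec(s['ee_rot']).as_matrix(); W[:3,3]=s['eef_pos']
    return np.array(m['mtx']),W@np.array(m['hand_eye'])
def w(n,p,Tm=None):
    Tm=T(n)[1] if Tm is None else Tm
    return (Tm@np.r_[p,1])[:3]
def pix(n,u,v,z):
    K,M=T(n); d=M[:3,:3]@np.linalg.inv(K)@[u,v,1]; o=M[:3,3]; return o+d*(z-o[2])/d[2]
def proj(n,P):
    K,M=T(n); c=np.linalg.inv(M)@np.r_[P,1]; q=K@c[:3]; return q[:2]/q[2]
E
python3 - <<'E'
from h import *
np.set_printoptions(precision=4,suppress=True)
s=arm.state(); print(s)
for c in ['top','scene']:
    save(c,c+'0.png')
    for t in ['printer','fence','stop_zone','white_stand','white_tile1','blue_tile1','switch_lever','tin','tape_roll','scissors']:
        for d in arm.pinpoint(c,t)[:2]: print(c,t,round(d['confidence'],2),w(c,d['position']))
E
```

```text
{'time_s': 0.0, 'joint_pos': array([ 1.006 ,  0.0534,  1.6143, -0.    ,  1.476 , -0.119 ]), 'joint_velocities': array([ 0.0004, -0.0001,  0.0004, -0.0013, -0.0001, -0.0004]), 'tau': array([ -0.0012, -39.3673, -37.0183,  -0.0002,   0.0069,   0.    ]), 'eef_pos': array([0.2692, 0.5634, 0.2411]), 'ee_rot': array([-0.8758,  1.3896,  0.8744]), 'wrist_force': array([ 0.2401,  0.4527, -0.4238]), 'wrist_torque': array([-0.0399,  0.038 ,  0.0014]), 'grip_width': 0.08564515947792539}
top printer 0.97 [ 0.583   0.0007 -0.0021]
top printer 0.65 [0.3801 0.3459 0.001 ]
top fence 0.59 [ 0.7059 -0.0694  0.074 ]
top stop_zone 0.79 [ 0.6318 -0.2501  0.0712]
top white_tile1 0.95 [ 0.5127 -0.0757  0.0731]
top white_tile1 0.57 [ 0.1933 -0.3335 -0.0008]
top blue_tile1 0.75 [0.5356 0.1014 0.0707]Traceback (most recent call last):
  File "<stdin>", line 7, in <module>
ValueError: it knows: blue_tile, fence, printer, scissors, stop_zone, tape_roll, tin, white_stand, white_tile
```

View pics/top0.png

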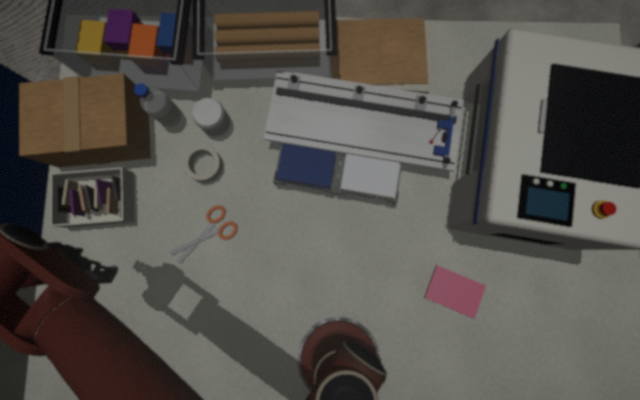

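Run:
```python
from h import *
np.set_printoptions(precision=4,suppress=True)
c='scene'; save(c,c+'0.png')
for t in ['printer','fence','stop_zone','white_tile1','tin','tape_roll']:
    for d in arm.pinpoint(c,t)[:2]: print(c,t,round(d['confidence'],2),w(c,d['position']))
im=cv2.imread('pics/top0.png')
cv2.imwrite('pics/topc.png',im)
K,M=T('top'); print(K,M)
```

```text
scene printer 0.68 [ 0.573  -0.0003 -0.0011]
scene fence 0.58 [ 0.702  -0.0681  0.0727]
scene stop_zone 0.65 [ 0.6246 -0.2486  0.0684]
scene white_tile1 0.96 [ 0.1938 -0.3307 -0.0011]
scene white_tile1 0.68 [ 0.5097 -0.0739  0.071 ]
scene tin 0.73 [ 0.6794  0.3769 -0.0029]
scene tape_roll 0.87 [ 0.5459  0.4055 -0.0024]
[[381.9806   0.     317.1363]
 [  0.     381.9806 199.8065]
 [  0.       0.       1.    ]] [[ 0.019  -0.9915  0.1285  0.3049]
 [-0.9998 -0.0186  0.0042  0.0625]
 [-0.0017 -0.1285 -0.9917  1.1227]
 [ 0.      0.      0.      1.    ]]
```

View pics/scene0.png

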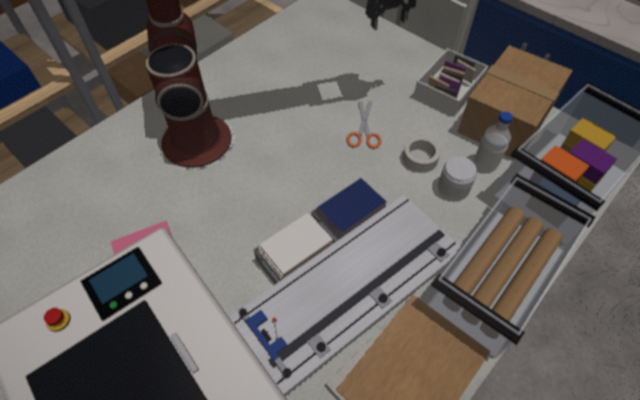

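Run:
```python
from h import *
np.set_printoptions(precision=4,suppress=True)
s=arm.state(); A=R.from_rotvec(s['ee_rot']).as_matrix(); print(A); print(arm.tip_extent,s['time_s'])
m=arm.camera_model('wrist'); print(m)
# edge angle estimate from top masks
arm.snapshot('top')
for t in ['white_tile','blue_tile','fence']:
  for d in arm.cut_out('top',t)[:1]:
    c,_=cv2.findContours(d['mask'].astype(np.uint8),0,1); c=max(c,key=cv2.contourArea)[:,0]
    P=np.array([pix('top',u,v,0.08)[:2] for u,v in c])*1000
    r=cv2.minAreaRect(P.astype(np.float32)); print(t,d['confidence'],r)
```

```text
[[ 0.0001 -0.9022  0.4312]
 [ 0.0001  0.4312  0.9022]
 [-1.     -0.      0.0001]]
0.011 0.7
{'mtx': array([[327.7606,   0.    , 321.0278],
       [  0.    , 327.7606, 198.5882],
       [  0.    ,   0.    ,   1.    ]]), 'hand_eye': array([[ 0.0001, -0.2993,  0.9542, -0.1321],
       [ 0.0014, -0.9541, -0.2993,  0.0765],
       [ 1.    ,  0.0014,  0.0003,  0.0004],
       [ 0.    ,  0.    ,  0.    ,  1.    ]])}
white_tile 0.82 ((511.532958984375, -79.20562744140625), (154.30029296875, 103.20480346679688), 80.85652923583984)
blue_tile 0.63 ((539.0938110351562, 100.35110473632812), (154.47828674316406, 105.56102752685547), 82.55268859863281)
fence 0.81 ((672.6546020507812, -322.93634033203125), (1057.825439453125, 616.9263305664062), 81.56200408935547)
```

>>> arm_command(deltas=[1.2,-3.9,0.5,0,0,0.6,4,2.4,-7.8,1,0,0,1.2,4,3.6,-11.7,1.5,0,0,1.8,4,4.8,-15.6,2,0,0,2.4,4,6,-19.5,2.5,0,0,2.8,4])

```text
time_s: 1.32
eef_pos: [0.3295, 0.3673, 0.2675]
ee_rot: [-1.099, 1.276, 1.099]
wrist_force: [0.4, -0.5, 0.5]
grip_width: 0.0401
```

>>> arm_command(deltas=[1.2,-3.9,0.5,0,0,0,4,2.4,-7.8,1,0,0,0,4,3.6,-11.7,1.5,0,0,0,4,4.8,-15.6,1.5,0,0,0,4,6,-19.5,1.5,0,0,0,4])

```text
time_s: 1.73
eef_pos: [0.3897, 0.1722, 0.2831]
ee_rot: [-1.097, 1.275, 1.095]
wrist_force: [0.9, -0.3, 0.8]
grip_width: 0.04
```

>>> arm_command(deltas=[1.4,-3.9,0,0,0,0,4,2.8,-7.8,0,0,0,0,4,4.2,-11.7,0,0,0,0,4,5.6,-15.6,0,0,0,0,4,7,-19.5,0,0,0,0,4])

```text
time_s: 2.15
eef_pos: [0.4597, -0.0233, 0.2827]
ee_rot: [-1.096, 1.277, 1.095]
wrist_force: [0.4, 0.6, -0.3]
grip_width: 0.0402
```

>>> arm_command(deltas=[0,-3.5,0,0,0,0,4,0,-3.5,0,0,0,0,4,0,-3.5,0,0,0,0,4])

```text
time_s: 2.4
eef_pos: [0.4594, -0.0575, 0.2822]
ee_rot: [-1.093, 1.279, 1.094]
wrist_force: [-0.1, -0.2, -0.7]
grip_width: 0.0402
```

Run:
```python
from h import *
np.set_printoptions(precision=4,suppress=True)
s=arm.state(); print(s['eef_pos'],s['time_s'],R.from_rotvec(s['ee_rot']).as_matrix(),s['grip_width'])
im=save('wrist','w1.png'); K,M=T('wrist')
for t in ['printer','fence','stop_zone','white_tile','white_stand']:
  for d in arm.pinpoint('wrist',t)[:1]: print(t,round(d['confidence'],2),w('wrist',d['position']))
for t in ['white_tile']:
  for d in arm.cut_out('wrist',t)[:1]:
    c,_=cv2.findContours(d['mask'].astype(np.uint8),0,1); c=max(c,key=cv2.contourArea)[:,0]
    P=np.array([pix('wrist',u,v,0.082)[:2] for u,v in c])*1000
    r=cv2.minAreaRect(P.astype(np.float32)); print(t,d['confidence'],r)
```

```text
[ 0.4594 -0.0575  0.2822] 2.4 [[-0.0004 -0.9878  0.1559]
 [ 0.0005  0.1559  0.9878]
 [-1.      0.0005  0.0004]] 0.04022470224702186
fence 0.56 [ 0.7097 -0.0622  0.0727]
white_tile 0.72 [ 0.5103 -0.0751  0.0708]
white_tile 0.86 ((450.10662841796875, -125.68468475341797), (27.089645385742188, 2.1276726722717285), 81.4624252319336)
```

View pics/w1.png

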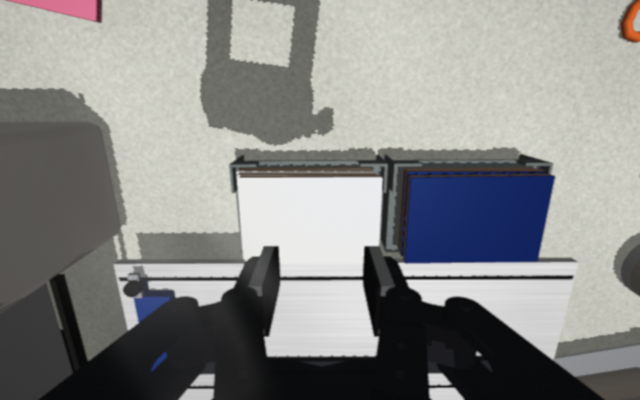

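Run:
```python
from h import *
np.set_printoptions(precision=4,suppress=True)
im=cv2.imread('pics/w1.png').astype(int); g=im.sum(2)/3
def line(cols,r0,r1,z,sign,name):
    P=[]
    for u in cols:
        d=np.diff(g[r0:r1,u])*sign; k=d.argmax(); P.append(pix('wrist',u,r0+k+.5,z)[:2])
    P=np.array(P,np.float32); v=cv2.fitLine(P,cv2.DIST_HUBER,0,.01,.01).ravel(); print(name,np.degrees(np.arctan(v[1]/v[0])),P[0],P[-1],P.mean(0))
def vline(rows,c0,c1,z,sign,name):
    P=[]
    for r in rows:
        d=np.diff(g[r,c0:c1])*sign; k=d.argmax(); P.append(pix('wrist',c0+k+.5,r,z)[:2])
    P=np.array(P,np.float32); v=cv2.fitLine(P,cv2.DIST_HUBER,0,.01,.01).ravel(); print(name,np.degrees(np.arctan(v[1]/v[0])),P[0],P[-1],P.mean(0))
line(range(245,378,3),168,190,.082,1,'tile back')
vline(range(182,240,3),228,250,.082,1,'tile left'); vline(range(182,240,3),372,392,.082,-1,'tile right')
line(range(190,232,3),268,285,.07,-1,'bed line L'); line(range(400,560,5),268,288,.07,-1,'bed line R')
line(list(range(180,232,3)),255,272,.07,1,'bed edge L'); line(range(400,560,4),255,272,.07,1,'bed edge R')
line(list(range(285,365,4)),340,370,.078,-1,'fence'); 
print(g[340:375,320], g[255:285,210],g[255:285,480])
```

```text
tile back 82.06125 [ 0.4527 -0.1336] [0.472  0.0025] [ 0.4622 -0.0655]
tile left -8.33862 [ 0.4561 -0.1435] [ 0.5205 -0.1527] [ 0.4877 -0.1481]
tile right -7.7767353 [0.4786 0.0066] [ 0.5432 -0.0017] [0.5104 0.0028]
bed line L 81.43807 [ 0.564 -0.228] [ 0.5722 -0.1824] [ 0.5682 -0.2052]
bed line R 81.98343 [0.5904 0.0201] [0.6271 0.2017] [0.6135 0.1106]
bed edge L 81.46102 [ 0.5454 -0.235 ] [ 0.5543 -0.1757] [ 0.5498 -0.2053]
bed edge R 82.02483 [0.5825 0.0207] [0.6083 0.2017] [0.5954 0.1112]
fence 81.65696 [ 0.6892 -0.1352] [ 0.7036 -0.0399] [ 0.6959 -0.0875]
[216.     215.3333 213.6667 212.3333 212.3333 212.3333 212.6667 211.3333
 213.6667 215.3333 214.     212.3333 213.3333 213.3333 202.6667 162.6667
 106.3333  53.3333  23.6667  18.3333  21.6667  30.3333  40.      43.3333
  42.3333  35.3333  24.3333  14.6667  12.      12.6667  12.3333  11.
  11.      11.3333  13.    ] [113.3333 112.6667 112.     107.3333  97.      90.6667  90.     102.
 148.     195.3333 211.     213.     217.     218.6667 216.6667 215.
 215.6667 216.3333 216.     215.3333 207.     174.3333 108.3333  52.
  54.     120.     192.     216.     215.6667 212.3333] [ 51.6667  52.      50.6667  51.      50.6667  50.3333  72.     136.3333
 196.3333 215.6667 219.3333 222.     223.3333 222.     220.6667 222.
 222.6667 222.6667 221.3333 209.6667 168.6667  95.6667  31.6667  42.6667
 125.3333 199.     223.6667 223.3333 220.3333 221.    ]
```

>>> arm_command(deltas=[2.5,2,-2,0,0,0.13,4,5,4,-4,0,0,0.13,4,8,6,-6,0,0,0.13,4,11,8.5,-8,0,0,0.13,4,14,11,-10,0,0,0.13,4])

```text
time_s: 3.17
eef_pos: [0.5975, 0.0535, 0.1834]
ee_rot: [-1.107, 1.271, 1.107]
wrist_force: [-0.2, 0.6, 0.4]
grip_width: 0.0398
```

>>> arm_command(deltas=[2.7,2,-3,0,0,0,4,5.4,3.9,-6,0,0,0,4,5.4,3.9,-8,0,0,0,4,5.4,3.9,-9,0,0,0,4,5.4,3.9,-9.4,0,0,0,4])

```text
time_s: 3.58
eef_pos: [0.6484, 0.0912, 0.0871]
ee_rot: [-1.105, 1.276, 1.111]
wrist_force: [-0.4, 0.6, -0.4]
grip_width: 0.04
```

>>> arm_command(deltas=[0,0,-0.1,0,0,0,4,0,0,-0.1,0,0,0,4,0,0,-0.2,0,0,0,4,0,0,-0.2,0,0,0,4])

```text
time_s: 3.92
eef_pos: [0.6513, 0.09, 0.0906]
ee_rot: [-1.107, 1.269, 1.103]
wrist_force: [0.4, -0.3, 1.0]
grip_width: 0.0401
```

>>> arm_command(deltas=[0,0,-0.1,0,0,0,4,0,0,-0.2,0,0,0,4,0,0,-0.3,0,0,0,4,0,0,-0.4,0,0,0,4,0,0,-0.4,0,0,0,4])

```text
time_s: 4.33
eef_pos: [0.6502, 0.0903, 0.084]
ee_rot: [-1.106, 1.272, 1.107]
wrist_force: [-1.0, -0.4, -0.5]
grip_width: 0.0397
```

>>> arm_command(deltas=[0,0,-0.1,0,0,0,4,0,0,-0.2,0,0,0,4,0,0,-0.3,0,0,0,4,0,0,-0.3,0,0,0,4])

```text
time_s: 4.67
eef_pos: [0.6503, 0.0904, 0.0809]
ee_rot: [-1.106, 1.272, 1.107]
wrist_force: [-0.1, -0.7, 0.5]
grip_width: 0.0403
```

>>> arm_command(deltas=[0,0,-0.1,0,0,0,4,0,0,-0.1,0,0,0,4,0,0,-0.2,0,0,0,4,0,0,-0.2,0,0,0,4])

```text
time_s: 5.0
eef_pos: [0.6506, 0.0904, 0.0795]
ee_rot: [-1.106, 1.272, 1.106]
wrist_force: [-0.9, 0.1, 0.3]
grip_width: 0.0399
```

>>> arm_command(deltas=[0,0,-0.1,0,0,0,4,0,0,-0.1,0,0,0,4])

```text
time_s: 5.17
eef_pos: [0.6507, 0.0904, 0.0795]
ee_rot: [-1.106, 1.272, 1.106]
wrist_force: [-3.0, -0.3, 5.2]
grip_width: 0.0403
```

>>> arm_command(deltas=[0,0,-0.1,0,0,0,4,0,0,-0.1,0,0,0,4])

```text
time_s: 5.33
eef_pos: [0.6507, 0.0904, 0.0795]
ee_rot: [-1.106, 1.272, 1.106]
wrist_force: [-6.1, -0.7, 9.8]
grip_width: 0.0402
```

>>> arm_command(deltas=[0,0,4,0,0,0,4,-2,-1.5,7,0,0,0,4,-5,-3.6,8,0,0,0,4,-8,-5.8,8,0,0,0,4,-11,-8,8,0,0,0,4])

```text
time_s: 5.75
eef_pos: [0.5402, 0.0098, 0.1589]
ee_rot: [-1.109, 1.269, 1.104]
wrist_force: [0.2, -0.6, 0.3]
grip_width: 0.0399
```

>>> arm_command(deltas=[-3,-2.2,0,0,0,0,4,-6,-4.4,0,0,0,0,4,-9,-6.4,0,0,0,0,4,-10.5,-7.4,0,0,0,0,4,-10.5,-7.4,0,0,0,0,4])

```text
time_s: 6.17
eef_pos: [0.4331, -0.0649, 0.1568]
ee_rot: [-1.104, 1.274, 1.104]
wrist_force: [0.7, -0.2, 0.5]
grip_width: 0.0399
```

```bash
cat >> h.py <<'E'
ex=np.array([.9898,-.1426]); ey=np.array([.1426,.9898])
def st():
    s=arm.state(); p=s['eef_pos']; A=R.from_rotvec(s['ee_rot']).as_matrix()
    print('t',s['time_s'],'pos',p.round(4),'px',round(p[:2]@ex-.5735,4),'py',round(p[:2]@ey-.083,4),'z ang',np.degrees(np.arctan2(A[1,2],A[0,2])).round(2),'xax',A[:,0].round(3),'F',s['wrist_force'].round(1),'Fx',round(s['wrist_force'][:2]@ex,1),'Fy',round(s['wrist_force'][:2]@ey,1))
E
python3 -c "
from h import *
st()"
```

```text
t 6.1667 pos [ 0.4331 -0.0649  0.1568] px -0.1356 py -0.0855 z ang 81.86 xax [-0.    -0.001 -1.   ] F [ 0.7 -0.2  0.5] Fx 0.7 Fy -0.1
```

>>> arm_command(deltas=[0,0,-3,0,0,0,4,0,0,-6,0,0,0,4,0,0,-7,0,0,0,4,0,0,-7.3,0,0,0,4,0,0,-7.3,0,0,0,4])

```text
time_s: 6.58
eef_pos: [0.4353, -0.0632, 0.0838]
ee_rot: [-1.105, 1.272, 1.108]
wrist_force: [0.1, 0.7, 0.9]
grip_width: 0.0399
```

>>> arm_command(deltas=[0.3,-0.04,0,0,0,0,4,0.6,-0.09,0,0,0,0,4,0.9,-0.13,0,0,0,0,4,1.2,-0.17,0,0,0,0,4,1.2,-0.17,0,0,0,0,4])

```text
time_s: 7.0
eef_pos: [0.4487, -0.0656, 0.0853]
ee_rot: [-1.107, 1.271, 1.105]
wrist_force: [-0.4, 0.6, -0.8]
grip_width: 0.0397
```

```bash
python3 -c "
from h import *
st()
save('wrist','w2.png')"
```

```text
t 7.0 pos [ 0.4487 -0.0656  0.0853] px -0.12 py -0.0839 z ang 82.04 xax [ 0.002 -0.001 -1.   ] F [-0.4  0.6 -0.8] Fx -0.4 Fy 0.5
```

View pics/w2.png

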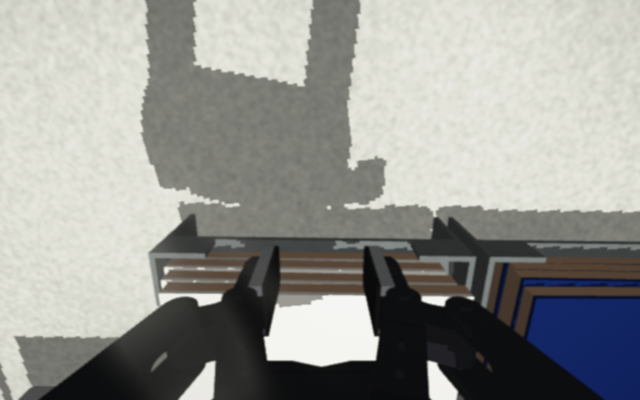

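>>> arm_command(deltas=[0.3,-0.04,0,0,0,0,4,0.6,-0.09,0,0,0,0,4,1.1,-0.16,0,0,0,0,4,1.6,-0.23,0,0,0,0,4,2.2,-0.32,0,0,0,0,4])

```text
time_s: 7.47
eef_pos: [0.4697, -0.0685, 0.0841]
ee_rot: [-1.106, 1.272, 1.107]
wrist_force: [-1.1, -0.1, 0.3]
grip_width: 0.0401
```

>>> arm_command(deltas=[0.7,-0.1,0,0,0,0,4,1.4,-0.2,0,0,0,0,4,2.1,-0.3,0,0,0,0,4,2.8,-0.4,0,0,0,0,4,3.5,-0.5,0,0,0,0,4])

```text
time_s: 7.88
eef_pos: [0.5052, -0.0736, 0.0842]
ee_rot: [-1.106, 1.272, 1.106]
wrist_force: [-1.3, 0.6, 0.8]
grip_width: 0.04
```

>>> arm_command(deltas=[0.7,-0.1,0,0,0,0,4,1.4,-0.2,0,0,0,0,4,2.1,-0.3,0,0,0,0,4,2.8,-0.4,0,0,0,0,4,3.5,-0.5,0,0,0,0,4])

```text
time_s: 8.3
eef_pos: [0.5401, -0.0786, 0.0841]
ee_rot: [-1.106, 1.272, 1.106]
wrist_force: [-0.9, -0.1, 0.3]
grip_width: 0.04
```

>>> arm_command(deltas=[0.7,-0.1,0,0,0,0,4,1.4,-0.2,0,0,0,0,4,2.1,-0.3,0,0,0,0,4,2.8,-0.4,0,0,0,0,4,2.8,-0.4,0,0,0,0,4])

```text
time_s: 8.72
eef_pos: [0.5691, -0.0829, 0.0848]
ee_rot: [-1.107, 1.27, 1.105]
wrist_force: [0.4, 0.0, 0.8]
grip_width: 0.0404
```

```bash
python3 -c "
from h import *
st()
save('top','top2.png')
for d in arm.cut_out('top','white_tile')[:1]:
    c,_=cv2.findContours(d['mask'].astype(np.uint8),0,1); c=max(c,key=cv2.contourArea)[:,0]
    print(d['confidence'],cv2.minAreaRect(c))
a=cv2.imread('pics/top2.png')[60:220,240:480]; cv2.imwrite('pics/top2c.png',cv2.resize(a,None,fx=3.3,fy=3.3))"
```

```text
t 8.7167 pos [ 0.5691 -0.0829  0.0848] px 0.0017 py -0.0839 z ang 82.04 xax [ 0.002 -0.    -1.   ] F [0.4 0.  0.8] Fx 0.3 Fy 0.1
0.75 ((454.97186279296875, 290.78253173828125), (55.69825744628906, 34.86580276489258), 22.380136489868164)
```

View pics/top2c.png

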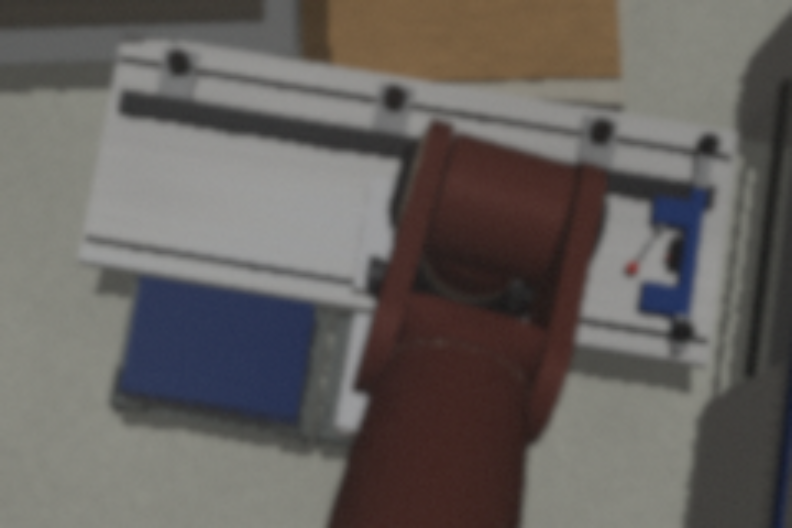

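>>> arm_command(deltas=[0.4,-0.06,0,0,0,0,4,0.8,-0.11,0,0,0,0,4,1.2,-0.17,0,0,0,0,4,1.5,-0.21,0,0,0,0,4,1.7,-0.24,0,0,0,0,4])

```text
time_s: 9.23
eef_pos: [0.5847, -0.085, 0.0843]
ee_rot: [-1.106, 1.272, 1.106]
wrist_force: [-1.0, 0.4, 0.3]
grip_width: 0.0402
```

>>> arm_command(deltas=[0.1,-0.01,0,0,0,0,4,0.2,-0.03,0,0,0,0,4,0.3,-0.04,0,0,0,0,4,0.4,-0.06,0,0,0,0,4])

```text
time_s: 9.57
eef_pos: [0.5884, -0.0855, 0.0843]
ee_rot: [-1.106, 1.272, 1.106]
wrist_force: [-1.6, 1.9, 0.4]
grip_width: 0.0399
```

```bash
python3 -c "
from h import *
st()
for u,v in [(438.2,124.2),(434.2,150.3)]:
  p=pix('top',u,v,.084)[:2]; print(p@ex-.5735,p@ey-.083)"
```

```text
t 9.5667 pos [ 0.5884 -0.0855  0.0843] px 0.0211 py -0.0837 z ang 82.04 xax [-0.  0. -1.] F [-1.6  1.9  0.4] Fx -1.8 Fy 1.7
0.11840066551205608 -0.2555964806853081
0.04181143822771893 -0.253722387278084
```

>>> arm_command(deltas=[0.1,-0.01,0,0,0,0,4,0.2,-0.03,0,0,0,0,4,0.3,-0.04,0,0,0,0,4])

```text
time_s: 9.82
eef_pos: [0.5906, -0.0856, 0.0842]
ee_rot: [-1.104, 1.273, 1.109]
wrist_force: [-7.2, 2.0, 4.0]
grip_width: 0.04
```

>>> arm_command(deltas=[0.1,-0.01,0,0,0,0,4,0.1,-0.01,0,0,0,0,4])

```text
time_s: 9.98
eef_pos: [0.5909, -0.0854, 0.0841]
ee_rot: [-1.103, 1.275, 1.11]
wrist_force: [-8.2, 3.1, 5.2]
grip_width: 0.0402
```

>>> arm_command(deltas=[0.1,-0.01,0,0,0,0,4,0.1,-0.01,0,0,0,0,4])

```text
time_s: 10.15
eef_pos: [0.5911, -0.0853, 0.084]
ee_rot: [-1.101, 1.276, 1.112]
wrist_force: [-10.8, 3.2, 7.9]
grip_width: 0.0398
```

>>> arm_command(deltas=[-0.5,0.07,0,0,0,0,4,-1.5,0.2,1,0,0,0,4,-2,0.3,4,0,0,0,4,-2,0.3,8,0,0,0,4])

```text
time_s: 10.48
eef_pos: [0.5704, -0.0823, 0.1608]
ee_rot: [-1.102, 1.276, 1.112]
wrist_force: [0.9, -0.3, -0.4]
grip_width: 0.0401
```

```bash
python3 -c "
from h import *
st(); print(arm.state()['joint_pos'])
px,py=.082,.03
print(ex*(px+.5735)+ey*(py+.083))
save('wrist','w3.png')"
```

```text
t 10.4833 pos [ 0.5704 -0.0823  0.1608] px 0.0028 py -0.0831 z ang 82.04 xax [-0.007  0.002 -1.   ] F [ 0.9 -0.3 -0.4] Fx 1.0 Fy -0.2
[-2.72447769e-01  6.20367882e-03  1.79962724e+00  2.99893412e-05
  1.34316836e+00 -1.70426196e+00]
[0.6649277 0.0183731]
```

>>> arm_command(deltas=[2,2,0,0,0,-1.1,4,4,4,0,0,0,-2.2,4,6,6,0,0,0,-3.3,4,8,8,0,0,0,-4.4,4,9.5,10,0,0,0,-5.5,4])

```text
time_s: 10.95
eef_pos: [0.6706, 0.0177, 0.1648]
ee_rot: [-0.665, 1.464, 0.662]
wrist_force: [0.4, 0.1, 0.3]
grip_width: 0.04
```

>>> arm_command(deltas=[0,0,0,0,0,-1.1,4,0,0,0,0,0,-2.2,4,0,0,0,0,0,-3.3,4,0,0,0,0,0,-4.4,4,0,0,0,0,0,-5.5,4])

```text
time_s: 11.37
eef_pos: [0.6693, 0.0169, 0.1645]
ee_rot: [-0.216, 1.558, 0.215]
wrist_force: [-0.3, -0.7, 0.3]
grip_width: 0.0399
```

>>> arm_command(deltas=[0,0,0,0,0,-1.1,4,0,0,0,0,0,-2.2,4,0,0,0,0,0,-3.3,4,0,0,0,0,0,-4,4,0,0,0,0,0,-4,4])

```text
time_s: 11.78
eef_pos: [0.6692, 0.0168, 0.1646]
ee_rot: [0.11, 1.566, -0.11]
wrist_force: [-0.1, -0.3, 0.0]
grip_width: 0.0397
```

```bash
python3 -c "
from h import *
st()
save('wrist','w4.png')"
```

```text
t 11.7833 pos [0.6692 0.0168 0.1646] px 0.0865 py 0.0291 z ang -8.02 xax [ 0.002 -0.    -1.   ] F [-0.1 -0.3  0. ] Fx -0.0 Fy -0.3
```

View pics/w4.png

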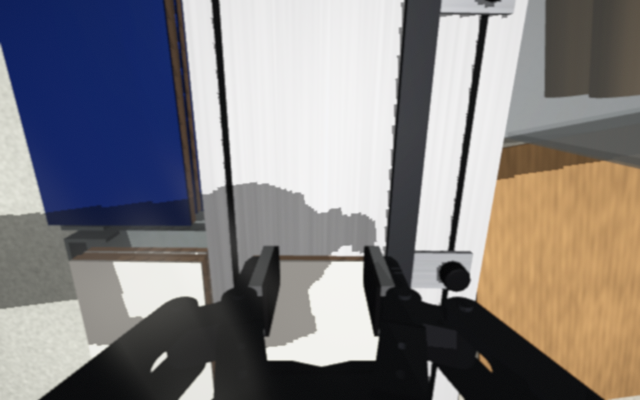

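>>> arm_command(deltas=[-0.3,0,-3,0,0,0,4,-0.3,0,-6,0,0,0,4,-0.3,0,-7.5,0,0,0,4,-0.3,0,-8,0,0,0,4,-0.3,0,-8,0,0,0,4])

```text
time_s: 12.25
eef_pos: [0.6644, 0.0169, 0.0823]
ee_rot: [0.109, 1.571, -0.109]
wrist_force: [-0.1, 0.4, -0.6]
grip_width: 0.0402
```

>>> arm_command(deltas=[-0.06,-0.4,0,0,0,0,4,-0.11,-0.8,0,0,0,0,4,-0.17,-1.2,0,0,0,0,4,-0.23,-1.6,0,0,0,0,4,-0.29,-2,0,0,0,0,4])

```text
time_s: 12.67
eef_pos: [0.6631, -0.0038, 0.0855]
ee_rot: [0.109, 1.566, -0.109]
wrist_force: [0.5, 0.0, -0.3]
grip_width: 0.04
```

```bash
python3 -c "
from h import *
im=cv2.imread('pics/w4.png').mean(2)
s=arm.state(); st()
import h
for u,v in [(300,258),(340,258)]:
  K=np.array(arm.camera_model('wrist')['mtx']);W=np.eye(4);W[:3,:3]=R.from_euler('z',-.25,degrees=True).as_matrix()@R.from_rotvec(s['ee_rot']).as_matrix();W[:3,3]=[.6692,.0168,.1646]
  M=W@np.array(arm.camera_model('wrist')['hand_eye']); d=M[:3,:3]@np.linalg.inv(K)@[u,v,1]; p=(M[:3,3]+d*(.08-M[2,3])/d[2])[:2]; print(p@ex-.5735,p@ey-.083)"
```

```text
t 12.6667 pos [ 0.6631 -0.0038  0.0855] px 0.0834 py 0.0078 z ang -7.97 xax [ 0.002 -0.    -1.   ] F [ 0.5  0.  -0.3] Fx 0.4 Fy 0.1
0.07151713938957927 -0.007885248604271214
0.10091928918088244 -0.007873181670564874
```

>>> arm_command(deltas=[-0.04,-0.3,0,0,0,0,4,-0.09,-0.6,0,0,0,0,4,-0.15,-1,0,0,0,0,4,-0.22,-1.5,0,0,0,0,4,-0.29,-2,0,0,0,0,4])

```text
time_s: 13.08
eef_pos: [0.6596, -0.0231, 0.0845]
ee_rot: [0.11, 1.568, -0.108]
wrist_force: [-1.1, 2.4, 1.1]
grip_width: 0.0402
```

>>> arm_command(deltas=[-0.09,-0.6,0,0,0,0,4,-0.17,-1.2,0,0,0,0,4,-0.26,-1.8,0,0,0,0,4,-0.35,-2.4,0,0,0,0,4,-0.43,-3,0,0,0,0,4])

```text
time_s: 13.5
eef_pos: [0.6553, -0.0538, 0.0844]
ee_rot: [0.109, 1.568, -0.109]
wrist_force: [0.3, 1.9, 1.4]
grip_width: 0.04
```

>>> arm_command(deltas=[-0.09,-0.6,0,0,0,0,4,-0.17,-1.2,0,0,0,0,4,-0.26,-1.8,0,0,0,0,4,-0.35,-2.4,0,0,0,0,4,-0.43,-3,0,0,0,0,4])

```text
time_s: 13.92
eef_pos: [0.6509, -0.0837, 0.0843]
ee_rot: [0.109, 1.568, -0.109]
wrist_force: [-0.8, 1.9, 1.8]
grip_width: 0.0399
```

```bash
python3 -c "
from h import *
st()
save('wrist','w5.png')"
```

```text
t 13.9167 pos [ 0.6509 -0.0837  0.0843] px 0.0827 py -0.0731 z ang -7.96 xax [-0.  0. -1.] F [-0.8  1.9  1.8] Fx -1.1 Fy 1.8
```

View pics/w5.png

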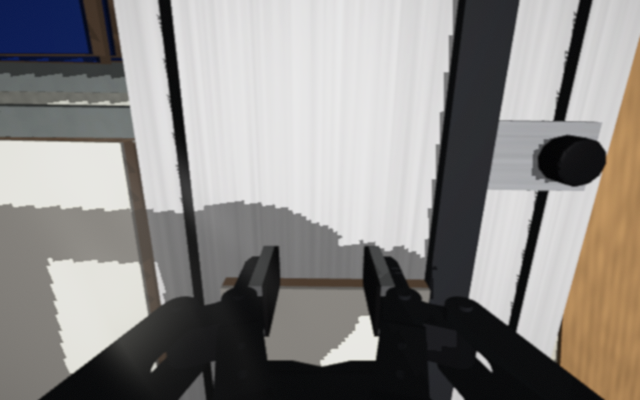

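>>> arm_command(deltas=[-0.04,-0.3,0,0,0,0,4,-0.09,-0.6,0,0,0,0,4,-0.13,-0.9,0,0,0,0,4,-0.17,-1.2,0,0,0,0,4])

```text
time_s: 14.3
eef_pos: [0.6493, -0.0951, 0.0842]
ee_rot: [0.109, 1.568, -0.109]
wrist_force: [0.5, 3.4, 1.5]
grip_width: 0.0399
```

>>> arm_command(deltas=[-0.01,-0.1,0,0,0,0,4,-0.03,-0.2,0,0,0,0,4,-0.04,-0.3,0,0,0,0,4,-0.06,-0.4,0,0,0,0,4])

```text
time_s: 14.63
eef_pos: [0.6487, -0.0991, 0.0842]
ee_rot: [0.109, 1.568, -0.109]
wrist_force: [0.3, 1.9, 1.0]
grip_width: 0.04
```

>>> arm_command(deltas=[-0.01,-0.1,0,0,0,0,4,-0.03,-0.2,0,0,0,0,4])

```text
time_s: 14.8
eef_pos: [0.6484, -0.1011, 0.0842]
ee_rot: [0.109, 1.568, -0.109]
wrist_force: [-0.1, 1.8, 0.5]
grip_width: 0.0397
```

>>> arm_command(deltas=[-0.01,-0.1,0,0,0,0,4,-0.03,-0.2,0,0,0,0,4])

```text
time_s: 14.97
eef_pos: [0.6481, -0.1031, 0.0842]
ee_rot: [0.109, 1.568, -0.109]
wrist_force: [-0.1, 3.8, 0.3]
grip_width: 0.04
```

>>> arm_command(deltas=[-0.01,-0.1,0,0,0,0,4,-0.01,-0.1,0,0,0,0,4])

```text
time_s: 15.13
eef_pos: [0.6479, -0.1033, 0.0842]
ee_rot: [0.111, 1.569, -0.108]
wrist_force: [-0.2, 5.6, 1.6]
grip_width: 0.04
```

>>> arm_command(deltas=[-0.01,-0.1,0,0,0,0,4,-0.01,-0.1,0,0,0,0,4])

```text
time_s: 15.3
eef_pos: [0.6477, -0.1034, 0.0842]
ee_rot: [0.112, 1.569, -0.107]
wrist_force: [0.4, 8.2, 1.1]
grip_width: 0.0404
```

>>> arm_command(deltas=[-0.01,-0.1,0,0,0,0,4,-0.01,-0.1,0,0,0,0,4])

```text
time_s: 15.47
eef_pos: [0.6477, -0.1036, 0.0842]
ee_rot: [0.114, 1.569, -0.105]
wrist_force: [0.3, 10.4, 1.2]
grip_width: 0.0399
```

>>> arm_command(deltas=[0.04,0.3,0,0,0,0,4,0.15,1,0,0,0,0,4,0.3,2,1,0,0,0,4,0.5,4,5,0,0,0,4,0.7,6,9,0,0,0,4])

```text
time_s: 15.88
eef_pos: [0.653, -0.0483, 0.1675]
ee_rot: [0.11, 1.573, -0.11]
wrist_force: [0.2, -0.4, 0.4]
grip_width: 0.0399
```

>>> arm_command(deltas=[-1,3.5,3,0,0,0,4,-2,7,6,0,0,0,4,-3,10.5,8,0,0,0,4,-4,14,8,0,0,0,4,-5,17,8,0,0,0,4])

```text
time_s: 16.3
eef_pos: [0.6055, 0.1233, 0.2537]
ee_rot: [0.11, 1.561, -0.108]
wrist_force: [0.6, 0.4, -0.9]
grip_width: 0.0401
```

```bash
python3 -c "
from h import *
st()
im=save('top','top3.png')
for d in arm.pinpoint('top','white_tile')[:3]:
  p=w('top',d['position']); print(d['confidence'],p, p[:2]@ex-.5735,p[:2]@ey-.083)
for d in arm.cut_out('top','white_tile')[:2]:
  c,_=cv2.findContours(d['mask'].astype(np.uint8),0,1); c=max(c,key=cv2.contourArea)[:,0]
  P=np.array([pix('top',u,v,0.08)[:2] for u,v in c]); Q=np.c_[P@ex-.5735,P@ey-.083]*1000
  print(d['confidence'],cv2.minAreaRect(Q.astype(np.float32)))
save('wrist','w6.png')
a=cv2.imread('pics/top3.png')[80:210,260:490]; cv2.imwrite('pics/top3c.png',cv2.resize(a,None,fx=3.4,fy=3.4,interpolation=2))"
```

```text
t 16.3 pos [0.6055 0.1233 0.2537] px 0.0082 py 0.1254 z ang -7.96 xax [ 0.008  0.    -1.   ] F [ 0.6  0.4 -0.9] Fx 0.6 Fy 0.4
0.92 [ 0.19564129 -0.33198353  0.00496157] -0.33251339791334766 -0.38369885162988543
0.66 [ 0.51139096 -0.07593586  0.06065456] -0.05649677702035305 -0.08523696424559275
0.59 [ 0.63453707 -0.1872355   0.07130276] 0.08126457565229506 -0.17784071469562998
0.86 ((-329.8802490234375, -356.3187255859375), (147.41143798828125, 98.26148986816406), 76.86447143554688)
0.7 ((83.23782348632812, -178.44577026367188), (154.5349884033203, 107.11205291748047), 88.88813018798828)
```

View pics/top3c.png

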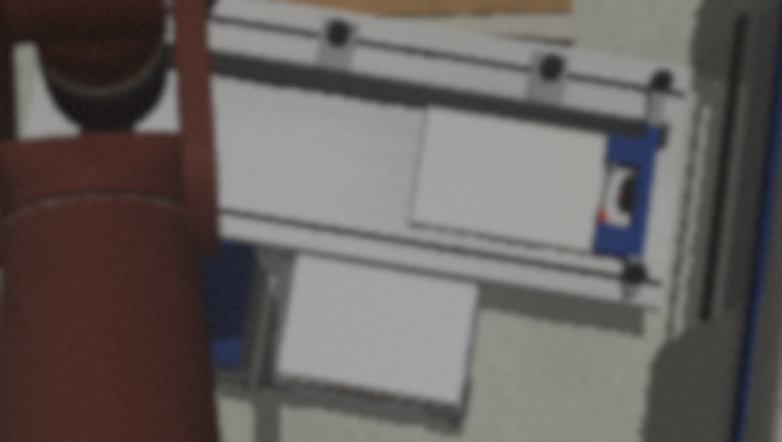

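>>> arm_command(deltas=[1.2,-3.8,0,0,0,0,4,2.4,-7.6,0,0,0,0,4,3.6,-11.4,0,0,0,0,4,4.8,-15.2,0,0,0,0,4,6,-19,0,0,0,0,4])

```text
time_s: 16.92
eef_pos: [0.6648, -0.0724, 0.2487]
ee_rot: [0.11, 1.568, -0.111]
wrist_force: [1.0, 0.4, -0.4]
grip_width: 0.0404
```

>>> arm_command(deltas=[1.2,-3.5,0,0,0,0,4,2.4,-7,0,0,0,0,4,3,-8,0,0,0,0,4,3,-8,0,0,0,0,4,3,-8,0,0,0,0,4])

```text
time_s: 17.33
eef_pos: [0.6943, -0.1501, 0.2482]
ee_rot: [0.111, 1.569, -0.111]
wrist_force: [0.5, -0.1, -0.9]
grip_width: 0.0395
```

```bash
python3 -c "
from h import *
st()
save('wrist','w7.png')
def pr(P): return proj('wrist',P)
def W(px,py,z): return np.r_[ex*(px+.5735)+ey*(py+.083),z]
for py in (-.11,-.17): print(pr(W(.135,py,.07)),pr(W(.135,py,.08)))
for d in arm.pinpoint('wrist','white_tile')[:2]:
  p=w('wrist',d['position']); print(d['confidence'],p, p[:2]@ex-.5735,p[:2]@ey-.083)
"
```

```text
t 17.3333 pos [ 0.6943 -0.1501  0.2482] px 0.1351 py -0.1325 z ang -8.09 xax [-0.001  0.001 -1.   ] F [ 0.5 -0.1 -0.9] Fx 0.5 Fy -0.1
[321.23147837 156.74122619] [321.21980014 158.65983309]
[320.92812868 215.7122222 ] [320.90809766 219.27426352]
0.9 [ 0.50705724 -0.07731026  0.05897254] -0.0605903033900943 -0.08721533689181551
0.57 [ 0.63596571 -0.18862205  0.06680527] 0.08287636230711992 -0.17900939800579593
```

View pics/w7.png

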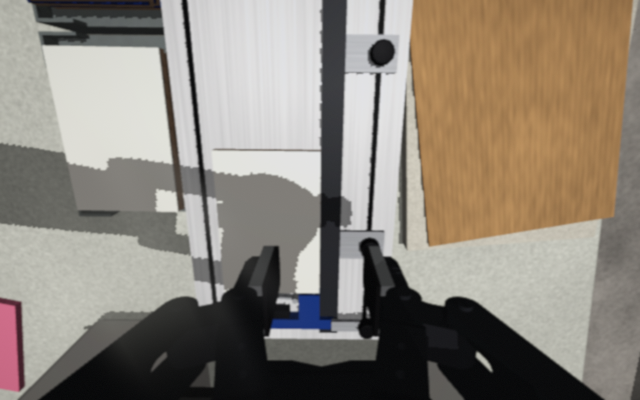

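```bash
python3 -c "
from rig import arm
print(arm.job_done())"
```

```text
the job is handed in; nothing more can be done
None
```

The job is handed in at about 17.4 s of the 58 s allowed, with the top white tile on the bed, against the fence and home on the end stop. No verdict was reported back.

**How it went**
- I pushed the tile's rear edge sideways with the fingertips about 5 mm above the bed. It met the fence where the camera measurement said it would; I stopped at about 11 N.
- I turned the tool 90° and pushed the tile along the fence, slowing to 1 mm steps near the end. It met the stop within 1 mm of where I had measured it in the overhead picture; I stopped at about 10 N.

**Last checks**
- **Pictures:** the tile's long edge lies directly against the fence. Its short edge touches the blue stop, with the lever roller pressed in. I had no direct reading of the lever angle.
- **Position:** the networks put the tile at x 81–83 mm, y −178 to −179 mm in the printer's frame. The x value sits at or just below the 81.5 mm limit and short of the expected 85 mm, but within the networks' 4 mm error. The wrist picture and the contact position both show the tile snug at 85 mm.
- **Squareness:** the tile's outline in the overhead picture is about 1.1° off square, also within measurement error.
- **The rest of the scene:** the white stack shows about where it was. I did not measure the blue stack or the loose items again, but the arm never went near the loose items and only passed above the blue stack. The arm was clear of everything at hand-in.

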